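Seat the pump valve and hold the loupe in focus above it

ROBOT

A 6-joint arm with a two-finger parallel gripper is mounted at the origin on the work surface. World frame = base frame: x ahead of the robot, y to its left, z up, the work surface at z = 0. Lengths are in mm, angles in rad, forces in N, time in s.
With the tool pointing down it reaches from about 400 to 825 mm from the base axis. Payload 7 kg.
Tool frame: the origin (TCP) lies between the finger pads; the fingertips stand 11 mm ahead of it and the grasp point (between the pads) lies 8 mm behind it (manip.finger_overhang is the distance from the TCP to the fingertips, in mm); z points along the fingers, y is the direction in which the jaws open and shut (so a half turn about z gives the same grasp; the last joint's range is limited). The gripper opens to 88 mm and grips with 3 to 60 N. Pads are 19 mm wide; open, the fingers measure 130 mm over their backs; the gripper's body (78 mm by 193 mm) begins 47 mm behind the grasp point.
Start: joints at [1.447, 0.359, 0.012, 0, -1.224, -0.288], TCP at [270.181, 618.545, 237.561] pointing down, gripper open.
Joint ranges: [-3.07, 3.07], [-1.43, 2.12], [-1.02, 1.25], [-3.03, 1.67], [-3.05, -0], [-3.03, 3.03]. Speed limits (rad/s): [2.39, 2.39, 3.01, 3.14, 3.14, 3.14].

INTERFACE

Orientations are given as a 3x3 rotation matrix whose columns are the frame's x, y, z axes.
In Python, from plant import manip, capture, calibration, models gives the robot as it stands.
- The arm moves only by the tool arm_command, never from a script. Its argument "motion" is a list of rows, each a list of 2 entries, a list of its own where there are three numbers: the shift along the tool's x, y, z as a fraction of full scale, then the turn about the tool's z as a fraction of full scale. A call has 1 to 8 rows; each row is the pose to reach, as a shift and turn from the pose commanded when the call began, along the tool's axes at that moment; what a row does not reach only later rows make up. Full scale, the value 1, is 25 cm for a shift and 2 rad for a turn. A row lasts 1/8 s, in which the tool goes at most 62.5 mm and 10.7 degrees, less where a joint would pass 70% of its speed; a pose out of reach is approached as far as the arm can. A call with a number of a shift or a turn outside -1 to 1 is refused whole. A call with a gripper value outside its range is refused whole. "fingers" is the gripper command: -1 is shut, 1 is fully open, values between are in proportion, set as the call begins (left out, the last holds). The fingers move at their own pace and stop on an object; the grip force is fixed at half the most. Time passes only in rows, so rows that repeat a pose let the fingers close. It gives the time, the measured TCP pose, the force and the opening at its end, in the units of the state.
- manip.read_state(): the state, without advancing time (a new reading comes with each control period).
- capture(name): name is "scene" or "top" or "wrist"; returns (picture, depth): 400x640x3 uint8, red, green, blue; 400x640 float32, mm along the optical axis (not along the pixel's ray), 0 where there is no reading.
- calibration(name): a dict with "camera_matrix" (3x3 intrinsics, pixels), "R" (3x3) and "t" (3): a world point X has camera coordinates R X + t. Camera axes: x right, y down, z forward; pixel columns grow to the right and rows downward; lengths in mm; the calibration is good to about 2 mm. A picture is of the moment at which its call begins: read the wrist's pose just before it. calibration takes no time and is no camera call; for the wrist camera it gives the pose at the moment of the call.
- manip.sign_off(): hands the job in, once; it reports no verdict.
Trained networks look in the newest picture that a camera, given by its name, has taken for a name from the list of things; names that differ only in an ending like _2 or _b are one class to them, and where a whole thing is asked for, a point or a joint stands for the part that bears it (a point fixed in the world has none). Each returns a list of dicts, best first, with "p" (0 to 1); they miss things now and then, are a little off and sometimes report something else, mostly with a low value. They report only what shows in the picture. A call takes as long as a camera call.
- models.outline_of(camera, name): "region" (400x640 bool, what is visible of it) and "pixel" ([column, row] in pixels, amid what is visible of it).
The state is a dict: "t": time; "joint_pos": joint angles; "qvel": joint speeds; "tau": joint torques, N m; "tool_pos": TCP position; "tcp_rot": TCP orientation; "force": force on the tool from outside, world axes, zero at the start; "moment": the same for the moment, N m; "width": opening from 0.0 (shut) to 1.0 (fully open).
Only numpy, scipy, OpenCV 4.12 (cv2) and the standard library are available. Lean on these libraries where they do the work, as an engineer would, in place of code of your own. Each camera call takes 0.05 s, during which the arm holds its last target. There are 200 camera calls.

TASK

First slide the jig's carriage by its black knob away from the open end, feeling for the end stop, until it is fully home, and leave it there. Then pick the loupe off its rest by the handle and hold it in the air, level and still, with the lens centred over the white valve disc and at the height of the red focus mark on the post; finish while holding it there, touching nothing else with the loupe. Leave the syringe, the amber vial and the flask alone.

Things in the scene. Friction and masses are not known exactly. Their poses are not given: they have to be found in the camera images.
- jig: Aluminium inspection jig, fixed to the bench: base plate 200 x 100 x 12 mm, origin at the centre of its underside on the bench. Its x axis is the direction in which the carriage slides home, z is up. Two low dark rails (tops 28 mm above the bench) guide the carriage; the dark end stop block (top 38 mm) stands at the +x end. On its +y side, at x 50, y 85 mm, stands a steel post of 10 mm diameter, 150 mm tall over the bench. Position and yaw vary.
- carriage (a joint): Sliding carriage of the jig, value in m; it grows as the carriage moves along the jig's +x towards the end stop. It starts somewhere in the first 25 mm; the stop is met at between 50 and 70 mm: feel for it. The carriage drags with about 2 N and stays where it is left. It is home when it bears against the stop.
- knob (a point): Centre (half-way up) of the carriage's upright black knob: 18 mm diameter, 33 mm tall, spanning 22 to 55 mm above the bench. It stands 70 mm behind the valve disc (towards the jig's -x), with at least 35 mm of free carriage between it and the pump head; rails lie 36 mm to either side, lower than the knob's lower end plus 6 mm. Moves with the carriage.
- disc (a point): Centre of the top face of the white ceramic valve disc (30 mm diameter, two black ports) on the white 40 mm square pump head with a red fitting, carried by the carriage; 42 mm above the bench. Moves with the carriage.
- mark (a point): Centre of the red focus collar (22 mm diameter, 8 mm tall, with a 24 mm pointer towards the slide) fixed on the post. Its mid-height is the focal height, the height at which the middle of the lens is to be held; 95 to 135 mm above the bench. z is up. The collar cannot be moved.
- rest: Grey loupe rest fixed to the bench: base 130 x 60 x 8 mm, with two open-topped cradles 103 mm apart whose lips rise 36 mm above the bench. Between them (41 mm towards the lens end, 53 mm the other way from the grip point) the handle is free to be grasped from above. Origin on the bench right under loupe_grip as the loupe lies there. Lift the loupe straight up to leave it.
- loupe_grip (a point): The place to grip on the loupe's blue handle, at the loupe's centre of mass (within 10 mm) and half-way up the handle; starts 40 mm above the bench. The handle is a flat-sided bar 125 mm long, 16 mm wide, 20 mm tall, reaching 70 mm behind this point and 55 mm ahead of it. x points along the handle towards the lens, z is up. The loupe weighs about 120 g.
- lens (a point): Centre of the loupe's glass lens (half-way through its thickness), 87 mm from loupe_grip along the loupe's x and at the same height; metal rim 64 mm outer diameter, 8 mm thick. z is the lens axis: the loupe is level when it is vertical.
- loupe: The whole loupe; origin at the underside of the handle, 10 mm below loupe_grip; axes as there.
- syringe: Loose clear syringe lying on the bench, about 120 mm long, 20 mm thick, 34 mm wide finger flange; origin under the barrel. A bystander.
- vial: Loose amber vial, 36 mm diameter, 75 mm tall, origin at the centre of its underside. A bystander.
- flask: Loose conical glass flask, 80 mm diameter, 120 mm tall, origin at the centre of its underside. A bystander.

How it is judged:
By the outcome, as a careful person would: the job done as asked, in the order asked, and still so for the second after the job is handed in, while the arm keeps its last pose, push and grip.
It also fails if it takes over 54 s, if anything falls off the work surface, if the arm or the gripper's body presses on something with over 40 N, if the wrist force passes 120 N, or if a joint passes its speed limit or range.

## Working session

There is one attempt and no reset: what is moved stays moved. The work goes in short steps, Python scripts to look and compute and a tool call to move; the robot and the scene stay as the last step left them, time stands still between calls to the robot, and variables do not carry over. Pictures are saved under pics/ and viewed, about 8 in all and at most 12, crops included, and the job is handed in when it is done.

Besides the shell and the picture viewer there is one more tool, called by a JSON object that holds its "api" and its "payload", one argument or row to a line. arm_command: Moves the arm, as the interface text tells. Its arguments: {"type":"object","properties":{"motion":{"type":"array"},"fingers":{"type":"number"}},"required":["motion"]}

```bash
mkdir -p pics; cat > h.py <<'E'
import numpy as np, cv2
from plant import manip, capture, calibration, models
def xyz(cam,depth,region,cal=None):
    c=cal or calibration(cam);K=np.array(c["camera_matrix"]);R=np.array(c["R"]);t=np.array(c["t"])
    v,u=np.nonzero(region&(depth>0));d=depth[v,u]
    P=np.stack([(u-K[0,2])/K[0,0]*d,(v-K[1,2])/K[1,1]*d,d],1)
    return (P-t)@R, u, v
def save(n,p): cv2.imwrite("pics/"+n,p[:,:,::-1])
E
python3 - <<'E'
from h import *
np.set_printoptions(precision=1,suppress=True)
s=manip.read_state();print(s["t"],s["tool_pos"],s["tcp_rot"],s["force"],s["width"])
ims=[]
for cam in("scene","top"):
    p,d=capture(cam);ims.append(p);np.savez(cam+".npz",p=p,d=d)
    for n in ["knob","disc","mark","loupe_grip","lens","jig","rest","syringe","vial","flask"]:
        r=models.outline_of(cam,n)
        for o in r[:2]:
            if o["p"]<.3: continue
            X,u,v=xyz(cam,d,o["region"])
            if len(X): print(cam,n,round(o["p"],2),o["pixel"],np.median(X,0),X.min(0),X.max(0),len(X))
save("a.png",ims[0]);save("b.png",ims[1])
E
```

```text
0.0 [270.  618.1 236.6] [[ 0.9 -0.4 -0. ]
 [-0.4 -0.9 -0. ]
 [ 0.   0.  -1. ]] [ 0.4 -0.9  0.6] 1.004213916248507
scene knob 0.69 [414.9, 262.4] [568.5 231.3  24. ] [472.3 181.2  11.7] [644.5 293.8 151.9] 1492
scene disc 0.7 [419.0, 260.8] [567.9 231.9  24.1] [469.4 182.1  11.7] [634.9 287.8 149.8] 1429
scene mark 0.54 [432.9, 273.4] [643.  286.3 109.3] [555.9 255.3  19.8] [650.9 300.1 115.9] 135
scene loupe_grip 0.84 [245.8, 181.9] [ 562.  -222.8   44.4] [ 406.7 -320.2   -0.1] [ 626.6 -188.3   54.6] 758
scene lens 0.81 [243.0, 180.4] [ 564.7 -222.5   44.4] [ 450.6 -315.2    1.2] [ 626.6 -188.6   54.6] 722
scene jig 0.61 [413.8, 274.7] [605.9 236.4  23.3] [445.5 147.7  -0.4] [674.8 314.8 152.7] 4601
scene rest 0.98 [264.5, 186.6] [ 509.7 -205.1    9.8] [ 439.5 -240.7    0. ] [ 576.5 -169.2   40.8] 632
scene rest 0.31 [414.6, 274.8] [606.2 236.9  23.2] [445.5 141.   -1.7] [674.8 314.6 152.7] 4751
scene syringe 0.75 [331.5, 213.2] [523.1   6.6  17.3] [451.6 -16.6  -0.2] [584.5  20.6  24.2] 358
scene vial 0.79 [356.5, 178.7] [404.    5.5  47.1] [275.9 -63.8  -1. ] [413.6  19.1  78.4] 39
[... 771 characters left out ...]
190.    54.3] 1607
top rest 0.81 [444.0, 252.8] [ 509.  -207.1    7.8] [ 442.1 -260.2   -3.1] [ 580.9 -169.4   40.3] 1380
top syringe 0.73 [335.1, 241.3] [531.4   2.8  18. ] [469.4  -7.4  -0.1] [582.9  16.4  25.4] 474
top syringe 0.66 [357.6, 135.5] [729.5 -39.8  48.9] [702.5 -82.2  -2.8] [813.7  -4.8 124.5] 1345
top vial 0.69 [341.1, 311.8] [394.9   0.4  74.5] [376.8 -22.   -2.8] [413.9  17.   78.7] 332
top vial 0.37 [357.8, 136.8] [729.  -39.4  49.3] [703.1 -80.9  -0.8] [780.6  -4.8 124.5] 1261
top flask 0.59 [356.3, 135.9] [729.5 -38.9  49.1] [702.5 -82.2  -2.8] [780.6  -3.3 124.5] 1336
top flask 0.55 [444.9, 249.9] [ 512.8 -206.3    7.8] [ 445.8 -260.2   -4.5] [ 580.9 -170.7   38.3] 1287
```

```bash
python3 - <<'E'
import cv2,numpy as np
b=cv2.imread("pics/b.png")
j=cv2.resize(b[140:310,130:300],None,fx=3.2,fy=3.2,interpolation=cv2.INTER_CUBIC)
cv2.imwrite("pics/c.png",j)
E
```

```text
(no output)
```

View pics/b.png

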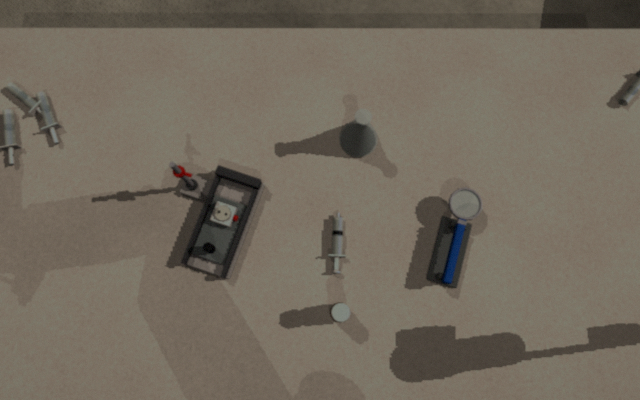

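View pics/c.png

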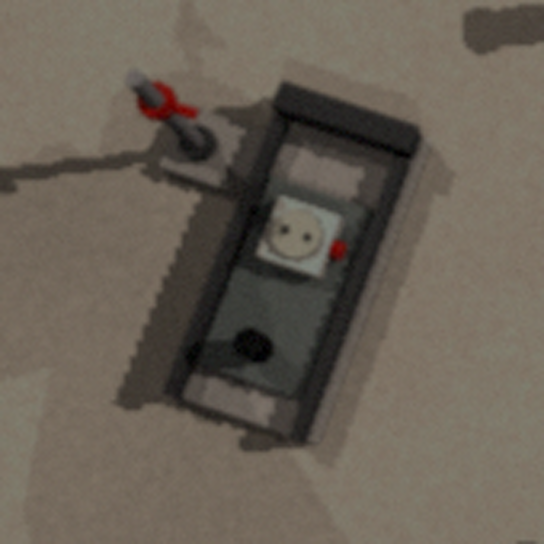

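The top view shows the jig at left: knob at about (209,248), disc (223,213), collar (179,171). The loupe's handle runs from (447,282) to (462,225), with its lens at (464,204). The syringe, vial and flask are in the middle.

```bash
python3 - <<'E'
from h import *
np.set_printoptions(precision=1,suppress=True)
for cam in("top","scene"):
    f=np.load(cam+".npz");p=f["p"].astype(int);d=f["d"]
    X,u,v=xyz(cam,d,d>0);c=p[v,u]
    r,g,b=c.T
    def rep(n,m):
        Y=X[m]
        if len(Y)>4: print(cam,n,len(Y),"mean",Y.mean(0),"min",Y.min(0),"max",Y.max(0))
        return Y
    near=lambda x,y,R:np.hypot(X[:,0]-x,X[:,1]-y)<R
    rep("knobtop",near(509,235,30)&(X[:,2]>46)&(X[:,2]<62))
    rep("head",near(580,220,60)&(X[:,2]>37)&(X[:,2]<48)&(c.sum(1)>330))
    rep("collar",near(630,290,40)&(r>2*g)&(X[:,2]>85)&(X[:,2]<150))
    rep("posttop",near(630,290,40)&(X[:,2]>145))
    Y=rep("handle",near(540,-215,130)&(b>1.5*r)&(b>60)&(X[:,2]>46))
    if len(Y):
        w,V=np.linalg.eigh(np.cov(Y[:,:2].T));a=V[:,1]*np.sign(V[0,1]);s=(Y[:,:2]-Y[:,:2].mean(0))@a
        print("dir",a,np.degrees(np.arctan2(a[1],a[0])),s.min(),s.max())
    Y=rep("lens",near(615,-230,45)&(X[:,2]>33)&(X[:,2]<50)&(b<1.5*r))
    Y=rep("stop",near(640,200,70)&(X[:,2]>34)&(X[:,2]<42)&(c.sum(1)<150))
    Y=rep("rails",near(575,227,140)&(X[:,2]>25)&(X[:,2]<31)&(c.sum(1)<150))
    if len(Y): 
        print(cv2.minAreaRect(Y[:,:2].astype(np.float32)))
K=np.array(calibration("top")["camera_matrix"]);print(K,calibration("top")["t"])
E
```

```text
top knobtop 81 mean [512.7 241.9  54.5] min [504.5 233.8  46.5] max [521.2 251.5  60.3]
top head 218 mean [580.3 216.7  40.7] min [555.8 199.5  37. ] max [600.6 242.9  47.3]
top collar 90 mean [637.9 283.8 109.6] min [631.  266.7  89.5] max [650.3 299.8 132.4]
top posttop 35 mean [641.4 288.5 149.8] min [636.6 284.2 145.4] max [646.7 293.6 153. ]
top handle 467 mean [ 502.4 -213.3   49.5] min [ 448.7 -235.6   46. ] max [ 565.9 -192.    54.1]
dir [ 1.  -0.3] -17.005616643352727 -55.76597200448598 65.9173100179668
top lens 780 mean [ 600.6 -240.3   42.1] min [ 570.5 -272.6   35.6] max [ 629.8 -210.3   47.6]
top stop 365 mean [649.5 195.3  38.1] min [571.6 151.9  34. ] max [672.  239.9  41.7]
top rails 849 mean [558.7 227.6  28.1] min [460.5 153.   25. ] max [658.5 297.3  31. ]
((570.05126953125, 243.7815704345703), (128.47311401367188, 192.12571716308594), 71.6329116821289)
scene knobtop 68 mean [513.6 244.   53.5] min [502.  235.1  46.1] max [519.7 252.1  58.8]
scene head 169 mean [579.1 218.2  41.3] min [555.6 198.7  37.4] max [600.3 243.5  45.2]
scene collar 117 mean [642.2 286.3 108.7] min [629.8 267.   96.6] max [650.9 300.1 113.2]
scene posttop 38 mean [640.8 290.  149.5] min [633.9 285.2 145.4] max [645.6 294.7 152.7]
scene handle 137 mean [ 504.2 -211.7   51.2] min [ 448.3 -233.4   47.6] max [ 565.4 -191.5   54.6]
dir [ 1.  -0.3] -17.039153846664735 -57.91955996927967 63.193141357067006
scene lens 315 mean [ 600.7 -237.3   43.7] min [ 570.9 -270.9   37.7] max [ 626.6 -209.    48.8]
scene stop 370 mean [651.7 199.3  38.5] min [570.2 152.6  34.1] max [673.7 240.7  42. ]
scene rails 561 mean [575.6 227.4  28.4] min [457.5 153.3  25. ] max [673.3 297.7  31. ]
((572.51220703125, 247.3131103515625), (131.83302307128906, 202.60150146484375), 71.5986099243164)
[[488.2   0.  320. ]
 [  0.  488.2 203.8]
 [  0.    0.    1. ]] [ 34.6 590.9 840. ]
```

```bash
cat >> h.py <<'E'
def plan(target,heading=None):
    "shift/turn fractions from the measured pose to target TCP (mm), tool-x heading (deg)"
    s=manip.read_state();R=np.array(s["tcp_rot"]);p=np.array(s["tool_pos"])
    h=np.degrees(np.arctan2(R[1,0],R[0,0]))
    sh=R.T@(np.array(target)-p)/250
    tr=0 if heading is None else -np.radians((heading-h+180)%360-180)/2
    print("t %.2f p %s head %.2f tilt %s q %s F %s w %.3f"%(s["t"],p.round(1),h,R[2].round(4),np.round(s["joint_pos"],2),np.round(s["force"],1),s["width"]))
    print("shift",sh.round(4),"turn %.4f"%tr)
E
python3 -c "
from h import *
plan([400,420,200],-109)
plan([513,243,170],-109)"
```

```text
t 1.10 p [270.2 618.6 237.6] head -23.59 tilt [-0. -0. -1.] q [ 1.45  0.36  0.01 -0.   -1.22 -0.29] F [-0.5 -0.3  0.7] w 1.003
shift [0.7938 0.52   0.1502] turn 0.7453
t 1.10 p [270.2 618.6 237.6] head -23.59 tilt [-0. -0. -1.] q [ 1.45  0.36  0.01 -0.   -1.22 -0.29] F [-0.5 -0.3  0.7] w 1.003
shift [1.4914 0.9879 0.2702] turn 0.7453
```

{"api": "arm_command", "payload": {
  "motion": [
    [[0.2,0.13,0.04],0.1],
    [[0.4,0.26,0.08],0.19],
    [[0.6,0.39,0.11],0.28],
    [[0.8,0.52,0.15],0.37],
    [[0.8,0.52,0.15],0.47],
    [[0.8,0.52,0.15],0.56],
    [[0.8,0.52,0.15],0.65],
    [[0.8,0.52,0.15],0.745]
  ],
  "fingers": 0.0
}}

```text
t: 2.1
tool_pos: [401.5, 419.3, 200.2]
tcp_rot: [[-0.329, -0.944, 0.0], [-0.944, 0.329, 0.0], [-0.0, -0.0, -1.0]]
force: [0.3, 0.2, -0.1]
width: 0.499
```

```bash
python3 -c "
from h import *
plan([513,243,170],-109)"
```

```text
t 2.10 p [401.5 419.3 200.2] head -109.19 tilt [-3.e-04 -1.e-04 -1.e+00] q [ 1.14  0.23 -0.26  0.   -1.08 -1.48] F [ 0.3  0.2 -0.1] w 0.499
shift [ 0.5196 -0.6529  0.1208] turn -0.0016
```

{"api": "arm_command", "payload": {
  "motion": [
    [[0.13,-0.163,0.03],0],
    [[0.26,-0.326,0.06],0],
    [[0.39,-0.49,0.09],0],
    [[0.52,-0.653,0.12],0],
    [[0.52,-0.653,0.12],0]
  ]
}}

```text
t: 2.72
tool_pos: [515.0, 240.6, 169.4]
tcp_rot: [[-0.326, -0.945, -0.001], [-0.945, 0.326, -0.001], [0.001, 0.001, -1.0]]
force: [-0.1, 0.4, -0.6]
width: 0.501
```

```bash
python3 - <<'E'
from h import *
np.set_printoptions(precision=1,suppress=True)
cal=calibration("wrist");p,d=capture("wrist");save("w1.png",p)
X,u,v=xyz("wrist",d,d>0,cal);c=p[v,u].astype(int)
def rep(n,m):
    Y=X[m]
    if len(Y)>4: print(n,len(Y),Y.mean(0),(Y.min(0)+Y.max(0))/2,Y.min(0),Y.max(0))
near=lambda x,y,R:np.hypot(X[:,0]-x,X[:,1]-y)<R
rep("knob",near(513,243,25)&(X[:,2]>50)&(X[:,2]<60))
rep("head",near(580,218,40)&(X[:,2]>38)&(X[:,2]<46)&(c.sum(1)>300))
rep("collar",near(640,288,40)&(c[:,0]>2*c[:,1])&(X[:,2]>85)&(X[:,2]<145))
plan([513,243,47],-109)
E
```

```text
knob 362 [511.  242.3  55.5] [511.2 242.7  54.2] [502.5 234.1  50.1] [519.9 251.2  58.4]
head 1752 [576.6 219.6  41. ] [577.3 220.7  41.6] [552.9 196.4  38. ] [601.8 244.9  45.1]
t 2.77 p [514.6 242.1 169.8] head -109.00 tilt [ 0.  0. -1.] q [ 0.8  0.2 -0.3  0.  -1.  -1.1] F [-0.9 -0.8  0.3] w 0.497
shift [-0.   0.   0.5] turn 0.0000
```

View pics/w1.png

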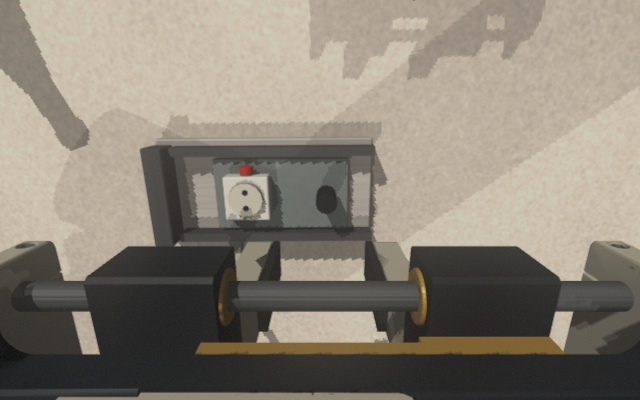

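The wrist view shows the knob at (326,199) and the disc at (245,199). The knob measures (511.5, 242.5), which agrees with the first two views.

{"api": "arm_command", "payload": {
  "motion": [
    [[0.002,0.0115,0.12],0],
    [[0.002,0.0115,0.24],0],
    [[0.002,0.0115,0.36],0],
    [[0.002,0.0115,0.44],0],
    [[0.002,0.0115,0.499],0],
    [[0.002,0.0115,0.499],0]
  ]
}}

```text
t: 3.52
tool_pos: [510.5, 244.3, 44.6]
tcp_rot: [[-0.322, -0.947, -0.001], [-0.947, 0.322, -0.001], [0.001, 0.001, -1.0]]
force: [-0.9, -0.5, -0.6]
width: 0.498
```

{"api": "arm_command", "payload": {
  "motion": [
    [[0,0,0],0],
    [[0,0,0],0],
    [[0,0,0],0],
    [[0,0,0],0]
  ],
  "fingers": -1
}}

```text
t: 4.03
tool_pos: [511.6, 244.3, 46.0]
tcp_rot: [[-0.323, -0.947, 0.001], [-0.947, 0.323, 0.001], [-0.001, -0.001, -1.0]]
force: [-0.1, 0.6, 4.4]
width: 0.192
```

{"api": "arm_command", "payload": {
  "motion": [
    [[0,-0.02,0],0],
    [[0,-0.04,0],0],
    [[0,-0.06,0],0],
    [[0,-0.08,0],0],
    [[0,-0.08,0],0]
  ]
}}

```text
t: 4.65
tool_pos: [531.1, 237.7, 46.0]
tcp_rot: [[-0.322, -0.947, 0.001], [-0.947, 0.322, 0.0], [-0.001, -0.001, -1.0]]
force: [0.9, -1.5, 4.5]
width: 0.194
```

{"api": "arm_command", "payload": {
  "motion": [
    [[0,-0.012,0],0],
    [[0,-0.024,0],0],
    [[0,-0.024,0],0]
  ]
}}

```text
t: 5.03
tool_pos: [536.5, 235.9, 46.0]
tcp_rot: [[-0.322, -0.947, 0.001], [-0.947, 0.322, 0.001], [-0.001, -0.001, -1.0]]
force: [-1.0, -0.5, 5.4]
width: 0.197
```

{"api": "arm_command", "payload": {
  "motion": [
    [[0,-0.012,0],0],
    [[0,-0.024,0],0],
    [[0,-0.024,0],0]
  ]
}}

```text
t: 5.4
tool_pos: [542.2, 233.9, 46.0]
tcp_rot: [[-0.322, -0.947, 0.001], [-0.947, 0.322, 0.001], [-0.001, -0.001, -1.0]]
force: [0.1, -0.0, 5.8]
width: 0.198
```

{"api": "arm_command", "payload": {
  "motion": [
    [[0,-0.012,0],0],
    [[0,-0.024,0],0],
    [[0,-0.024,0],0]
  ]
}}

```text
t: 5.78
tool_pos: [547.9, 232.0, 46.0]
tcp_rot: [[-0.322, -0.947, 0.001], [-0.947, 0.322, 0.001], [-0.001, -0.001, -1.0]]
force: [-0.2, 0.1, 4.9]
width: 0.194
```

{"api": "arm_command", "payload": {
  "motion": [
    [[0,-0.012,0],0],
    [[0,-0.02,0],0],
    [[0,-0.02,0],0]
  ]
}}

```text
t: 6.15
tool_pos: [548.4, 231.7, 45.8]
tcp_rot: [[-0.323, -0.946, -0.005], [-0.946, 0.323, 0.001], [0.0, 0.005, -1.0]]
force: [-24.3, 11.3, 18.2]
width: 0.196
```

{"api": "arm_command", "payload": {
  "motion": [
    [[0,-0.01,0],0],
    [[0,-0.016,0],0],
    [[0,-0.016,0],0]
  ]
}}

```text
t: 6.52
tool_pos: [548.6, 231.5, 45.6]
tcp_rot: [[-0.324, -0.946, -0.009], [-0.946, 0.324, 0.002], [0.001, 0.009, -1.0]]
force: [-41.2, 22.9, 28.3]
width: 0.196
```

The stop was met at about 39 mm of travel, and force rose to about 47 N. I'll relax the push and then release.

{"api": "arm_command", "payload": {
  "motion": [
    [[0,0.014,0],0],
    [[0,0.026,0],0],
    [[0,0.026,0],0]
  ]
}}

```text
t: 6.9
tool_pos: [548.2, 231.8, 45.7]
tcp_rot: [[-0.322, -0.947, -0.001], [-0.947, 0.322, 0.001], [-0.0, 0.002, -1.0]]
force: [-10.3, 4.7, 10.2]
width: 0.194
```

{"api": "arm_command", "payload": {
  "motion": [
    [[0,0,0],0],
    [[0,0,0],0],
    [[0,0,0],0]
  ],
  "fingers": -0.1
}}

```text
t: 7.28
tool_pos: [549.6, 230.7, 45.0]
tcp_rot: [[-0.323, -0.946, -0.0], [-0.946, 0.323, -0.0], [0.0, 0.0, -1.0]]
force: [0.0, -0.1, -0.8]
width: 0.435
```

{"api": "arm_command", "payload": {
  "motion": [
    [[0,0,-0.1],0],
    [[0,0,-0.2],0],
    [[0,0,-0.4],0],
    [[0,0,-0.55],0],
    [[0,0,-0.55],0]
  ]
}}

```text
t: 7.9
tool_pos: [551.2, 231.8, 186.3]
tcp_rot: [[-0.323, -0.947, 0.005], [-0.947, 0.323, 0.004], [-0.005, -0.004, -1.0]]
force: [0.4, 0.5, -1.1]
width: 0.448
```

```bash
python3 - <<'E'
from h import *
np.set_printoptions(precision=1,suppress=True)
cal=calibration("wrist");p,d=capture("wrist");save("w2.png",p)
X,u,v=xyz("wrist",d,d>0,cal);c=p[v,u].astype(int)
def rep(n,m):
    Y=X[m]
    if len(Y)>4: print(n,len(Y),Y.mean(0),(Y.min(0)+Y.max(0))/2,Y.min(0),Y.max(0))
near=lambda x,y,R:np.hypot(X[:,0]-x,X[:,1]-y)<R
rep("knob",near(548,231,25)&(X[:,2]>50)&(X[:,2]<60))
rep("head",near(615,207,40)&(X[:,2]>38)&(X[:,2]<46)&(c.sum(1)>300))
rep("collar",near(640,288,40)&(c[:,0]>2*c[:,1])&(X[:,2]>85)&(X[:,2]<145))
plan([530,0,220],-17)
E
```

```text
knob 326 [546.3 230.4  55.5] [546.5 231.3  53.9] [537.9 222.6  50.1] [555.  239.9  57.8]
head 1604 [611.9 207.9  41. ] [612.5 208.4  41.5] [588.2 184.6  38. ] [636.8 232.2  45.1]
t 7.95 p [550.1 231.3 184.1] head -108.84 tilt [-0. -0. -1.] q [ 0.7  0.3 -0.2  0.  -1.1 -1.1] F [-0.5 -0.5 -0.1] w 0.451
shift [ 0.9 -0.2 -0.1] turn -0.8015
```

View pics/w2.png

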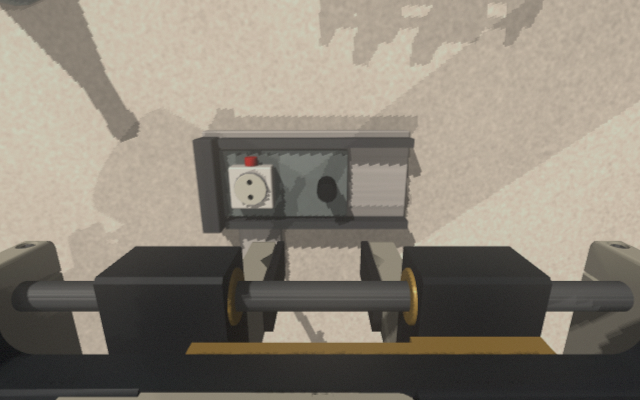

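The carriage now sits against the stop block. Disc is at (250,187) in the image, about (613, 208.5) in the world. Next is the loupe.

{"api": "arm_command", "payload": {
  "motion": [
    [[0.12,-0.02,-0.04],-0.09],
    [[0.25,-0.05,-0.08],-0.18],
    [[0.4,-0.07,-0.14],-0.27],
    [[0.55,-0.1,-0.14],-0.36],
    [[0.7,-0.13,-0.14],-0.45],
    [[0.85,-0.17,-0.14],-0.54],
    [[0.89,-0.21,-0.14],-0.63],
    [[0.89,-0.21,-0.14],-0.72]
  ],
  "fingers": 0.0
}}

```text
t: 8.95
tool_pos: [526.8, 2.1, 216.3]
tcp_rot: [[0.898, -0.44, -0.002], [-0.44, -0.898, -0.001], [-0.002, 0.002, -1.0]]
force: [1.4, -0.1, -0.4]
width: 0.499
```

```bash
python3 -c "
from h import *
plan([515,-215,190],-17)"
```

```text
t 8.95 p [526.8   2.1 216.3] head -26.10 tilt [-0.0018  0.0016 -1.    ] q [ 0.38  0.13 -0.34 -0.   -1.1   0.74] F [ 1.4 -0.1 -0.4] w 0.499
shift [0.3396 0.8003 0.1059] turn -0.0794
```

{"api": "arm_command", "payload": {
  "motion": [
    [[0.08,0.18,0.03],-0.04],
    [[0.16,0.37,0.06],-0.08],
    [[0.25,0.58,0.1],-0.08],
    [[0.34,0.8,0.106],-0.08],
    [[0.34,0.8,0.106],-0.08],
    [[0.34,0.8,0.106],-0.08]
  ]
}}

```text
t: 9.7
tool_pos: [514.1, -213.7, 190.0]
tcp_rot: [[0.955, -0.296, -0.002], [-0.296, -0.955, 0.0], [-0.002, 0.0, -1.0]]
force: [-0.1, 0.0, -1.1]
width: 0.5
```

```bash
python3 - <<'E'
from h import *
np.set_printoptions(precision=1,suppress=True)
cal=calibration("wrist");p,d=capture("wrist");save("w3.png",p)
X,u,v=xyz("wrist",d,d>0,cal);c=p[v,u].astype(int)
m=(c[:,2]>1.5*c[:,0])&(X[:,2]>46)&(X[:,2]<56)
Y=X[m]
print(len(Y),Y.mean(0))
if len(Y)>50:
    (cx,cy),wh,a=cv2.minAreaRect(Y[:,:2].astype(np.float32));print("rect",cx,cy,wh,a)
    w,V=np.linalg.eigh(np.cov(Y[:,:2].T));a=V[:,1]*np.sign(V[0,1]);s=(Y[:,:2]-Y[:,:2].mean(0))@a
    print(np.degrees(np.arctan2(a[1],a[0])),s.min(),s.max(), "grip", Y[:,:2].mean(0)+a*(s.min()+70))
plan([515,-216,48],-17)
E
```

```text
2043 [ 505.7 -215.1   50.5]
rect 506.7183837890625 -215.355712890625 (15.344459533691406, 122.27857971191406) 73.00033569335938
-17.108279472489286 -60.1224302135755 62.14148607518411 grip [ 515.2 -218. ]
t 9.75 p [ 514.5 -213.1  190.5] head -17.16 tilt [-0.  0. -1.] q [-0.   0.2 -0.3 -0.  -1.1  1.3] F [ 0.4 -0.2  0.1] w 0.500
shift [0.  0.  0.6] turn -0.0014
```

View pics/w3.png

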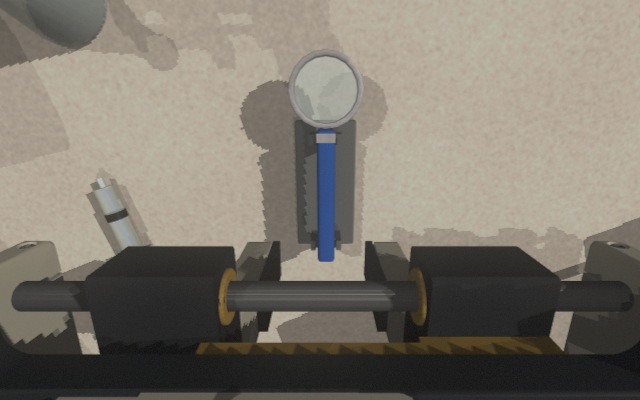

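The wrist view shows the handle at column 326, running parallel to the image's vertical, with the lens at (326,88). Grip point is about (515.3, -217.3), in agreement with the top view.

{"api": "arm_command", "payload": {
  "motion": [
    [[0.008,0.015,0.15],0],
    [[0.008,0.015,0.3],0],
    [[0.008,0.015,0.45],0],
    [[0.008,0.015,0.56],0],
    [[0.008,0.015,0.634],0],
    [[0.008,0.015,0.634],0],
    [[0.008,0.015,0.634],0]
  ]
}}

```text
t: 10.62
tool_pos: [516.5, -216.9, 33.6]
tcp_rot: [[0.956, -0.293, 0.001], [-0.293, -0.956, -0.0], [0.001, -0.0, -1.0]]
force: [-0.2, 0.6, 1.0]
width: 0.502
```

{"api": "arm_command", "payload": {
  "motion": [
    [[0,0,0],0],
    [[0,0,0],0],
    [[0,0,0],0],
    [[0,0,0],0],
    [[0,0,0],0]
  ],
  "fingers": -1
}}

```text
t: 11.25
tool_pos: [515.8, -217.7, 33.1]
tcp_rot: [[0.956, -0.295, 0.0], [-0.295, -0.956, -0.0], [0.0, 0.0, -1.0]]
force: [-1.2, 0.6, 5.0]
width: 0.178
```

{"api": "arm_command", "payload": {
  "motion": [
    [[0,0,-0.04],0],
    [[0,0,-0.08],0],
    [[0,0,-0.16],0],
    [[0,0,-0.28],0],
    [[0,0,-0.4],0],
    [[0,0,-0.5],0],
    [[0,0,-0.56],0],
    [[0,0,-0.56],0]
  ]
}}

```text
t: 12.25
tool_pos: [516.2, -217.6, 173.9]
tcp_rot: [[0.956, -0.295, 0.002], [-0.295, -0.956, -0.0], [0.002, -0.001, -1.0]]
force: [0.1, -0.5, -1.4]
width: 0.179
```

```bash
python3 - <<'E'
from h import *
np.set_printoptions(precision=1,suppress=True)
cal=calibration("wrist");p,d=capture("wrist");save("w4.png",p)
plan([526,0,170],-17)
E
```

```text
t 12.30 p [ 515.6 -217.5  172.7] head -17.16 tilt [ 0. -0. -1.] q [-0.1  0.2 -0.3 -0.  -1.   1.3] F [-0.1 -0.3 -2.1] w 0.175
shift [-0.2 -0.8  0. ] turn -0.0014
```

View pics/w4.png

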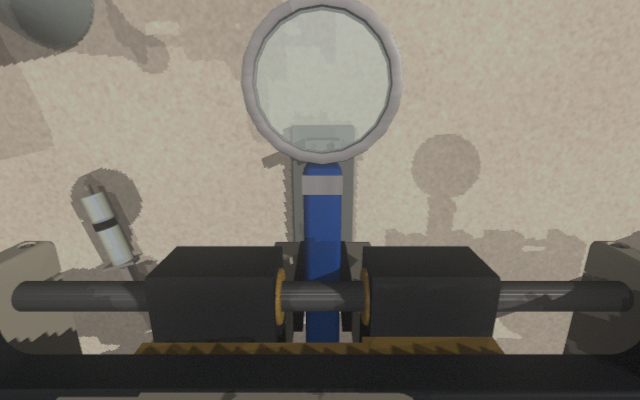

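The loupe is held level, with the lens rim centred at about (321,80). Moving over the jig; a script also refines the mark's height.

{"api": "arm_command", "payload": {
  "motion": [
    [[-0.02,-0.06,0],0],
    [[-0.05,-0.18,0],0],
    [[-0.09,-0.32,0],0],
    [[-0.13,-0.46,0],0],
    [[-0.17,-0.6,0],0],
    [[-0.2,-0.74,0],0],
    [[-0.23,-0.83,0],0],
    [[-0.24,-0.87,0],0]
  ]
}}

```text
t: 13.3
tool_pos: [521.7, 9.5, 171.9]
tcp_rot: [[0.956, -0.293, -0.002], [-0.293, -0.956, -0.0], [-0.001, 0.001, -1.0]]
force: [-0.2, -1.0, -0.9]
width: 0.181
```

{"api": "arm_command", "payload": {
  "motion": [
    [[-0.02,-0.06,0],0],
    [[-0.05,-0.18,0],0],
    [[-0.09,-0.32,0],0],
    [[-0.13,-0.46,0],0],
    [[-0.17,-0.6,0],0],
    [[-0.2,-0.74,0],0],
    [[-0.23,-0.83,0],0],
    [[-0.24,-0.87,0],0]
  ]
}}

```text
t: 14.3
tool_pos: [529.0, 234.3, 172.4]
tcp_rot: [[0.956, -0.294, -0.001], [-0.294, -0.956, -0.0], [-0.0, 0.001, -1.0]]
force: [-0.0, -0.9, -1.1]
width: 0.179
```

```bash
python3 - <<'E'
from h import *
np.set_printoptions(precision=1,suppress=True)
f=np.load("scene.npz");p=f["p"].astype(int);d=f["d"]
c=calibration("scene");K=np.array(c["camera_matrix"]);R=np.array(c["R"]);t=np.array(c["t"]);C=-R.T@t
print("cam",C)
pr=lambda X:(lambda q:q[:2]/q[2])(K@(R@np.array(X)+t))
a=pr([641,289,109]);print("px of post@109",a,pr([641,289,119]),pr([641,289,150]))
X,u,v=xyz("scene",d,d>0)
for z in range(86,160,4):
    m=(np.hypot(X[:,0]-641,X[:,1]-288)<20)&(X[:,2]>=z)&(X[:,2]<z+4)
    if m.any(): print(z,m.sum(),"red",((p[v,u,0]>1.7*p[v,u,1])&m).sum(),X[m].mean(0))
u0,v0=a.astype(int)
red=(p[:,:,0]>1.7*p[:,:,1])
for r in range(v0-22,v0+16): print(r,"".join("R" if red[r,k] else "." for k in range(u0-16,u0+17)))
im=p[v0-45:v0+30,u0-40:u0+40].astype(np.uint8)
save("m.png",cv2.resize(im,None,fx=7,fy=7,interpolation=cv2.INTER_NEAREST))
# model fit: silhouette rows of collar top/bottom at centre column
for h in (100,103,106,109,112,115):
    ring=lambda z:np.array([pr([641+11*np.cos(q),289+11*np.sin(q),z]) for q in np.linspace(0,6.28,60)])
    T=ring(h+4);B=ring(h-4);print(h,"top row",T[:,1].min(),"bottom row",B[:,1].max(),"cols",T[:,0].min(),T[:,0].max())
plan([530,234,170],-17)
E
```

```text
cam [1135.6  368.2  666.7]
px of post@109 [435.8 273.6] [436.9 269.8] [440.2 257.9]
86 9 red 0 [643.3 290.5  87.9]
90 8 red 0 [642.9 289.6  91.6]
94 6 red 2 [644.  290.9  95.2]
98 1 red 1 [646.4 296.3 101.9]
102 15 red 15 [644.2 287.  104.4]
106 55 red 54 [641.7 284.5 108.5]
110 48 red 42 [642.6 290.  111.2]
114 10 red 0 [643.3 291.5 116.2]
118 8 red 0 [643.3 290.  119.5]
122 10 red 0 [643.5 290.3 123.8]
126 12 red 0 [643.7 289.6 128.5]
130 9 red 0 [643.2 290.5 132.2]
134 11 red 0 [642.8 290.6 136.5]
138 8 red 0 [644.  290.5 139.8]
142 11 red 0 [643.1 290.5 143.9]
146 14 red 0 [641.  289.7 148.5]
150 20 red 0 [640.3 290.1 151. ]
251 .................................
252 .................................
253 .................................
254 .................................
255 .................................
256 .................................
257 .................................
258 .................................
259 .................................
260 .................................
261 .................................
262 .................................
263 ...
[... 1044 characters left out ...]
s 428.93507470707374 441.73929984036624
103 top row 269.43562661115783 bottom row 282.1957229179741 cols 429.22549337725434 442.06614488807077
106 top row 268.3307213245398 bottom row 281.107652620147 cols 429.51749648014925 442.39478185943153
109 top row 267.21982965294126 bottom row 280.01358974017313 cols 429.8110970174731 442.72522553125185
112 top row 266.1029028127905 bottom row 278.9134846348385 cols 430.1063081335856 443.05749084325583
115 top row 264.9798914890166 bottom row 277.80728711107736 cols 430.4031431174524 443.3915929003393
t 14.30 p [529.  234.3 172.4] head -17.12 tilt [-0.  0. -1.] q [ 0.8  0.2 -0.3 -0.  -1.   0.5] F [-0.  -0.9 -1.1] w 0.179
shift [0. 0. 0.] turn -0.0010
```

View pics/m.png

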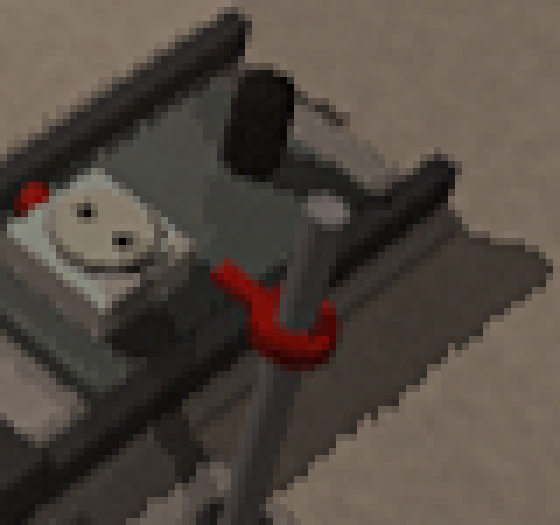

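The crop of the scene camera shows the collar's lower edge at row 280.5 and its columns at 430 to 443. This fits a focal height of about 108 mm. Descending to it, then measuring the lens.

{"api": "arm_command", "payload": {
  "motion": [
    [[0,0,0.06],0],
    [[0,0,0.13],0],
    [[0,0,0.2],0],
    [[0,0,0.26],0],
    [[0,0,0.285],0],
    [[0,0,0.285],0],
    [[0,0,0.285],0]
  ]
}}

```text
t: 15.18
tool_pos: [529.6, 233.6, 102.1]
tcp_rot: [[0.956, -0.295, 0.001], [-0.295, -0.956, 0.001], [0.001, -0.001, -1.0]]
force: [0.1, -0.3, -0.7]
width: 0.18
```

```bash
python3 - <<'E'
from h import *
np.set_printoptions(precision=1,suppress=True)
plan([529.5,234,100.5],-17)
L=np.array([613,208.5]);ims=[]
for cam in("scene","top","wrist"):
    cal=calibration(cam);p,d=capture(cam);ims.append(p);np.savez(cam+"2.npz",p=p,d=d)
    X,u,v=xyz(cam,d,d>0,cal);c=p[v,u].astype(int)
    r=np.hypot(X[:,0]-L[0],X[:,1]-L[1])
    m=(r<45)&(X[:,2]>95)&(X[:,2]<122)&(c[:,0]<1.5*c[:,1])&(c[:,2]<1.4*c[:,0])
    Y=X[m]
    if len(Y)>20:
        (cx,cy),rr=cv2.minEnclosingCircle(Y[:,:2].astype(np.float32))
        print(cam,"rim",len(Y),"circle",cx,cy,rr,"bbox mid",(Y.min(0)+Y.max(0))/2,"z pct",np.percentile(Y[:,2],[2,25,50,75,98]))
        A=np.c_[Y[:,:2]-L,np.ones(len(Y))];print("  tilt fit",np.round(np.linalg.lstsq(A,Y[:,2],rcond=None)[0],4))
    H=X[(c[:,2]>1.5*c[:,0])&(X[:,2]>108)&(X[:,2]<130)&(X[:,0]>440)]
    if len(H)>20:
        A=np.c_[H[:,:2]-H[:,:2].mean(0),np.ones(len(H))]
        print(cam,"handle top",len(H),H.mean(0),"zmax%",np.percentile(H[:,2],[50,90]),"fit",np.round(np.linalg.lstsq(A,H[:,2],rcond=None)[0],4))
    m=(np.hypot(X[:,0]-641,X[:,1]-288)<35)&(c[:,0]>1.7*c[:,1])&(X[:,2]>95)&(X[:,2]<122)
    if m.any(): print(cam,"collar",m.sum(),np.percentile(X[m][:,2],[2,25,50,75,98]))
    m=(r<25)&(X[:,2]>36)&(X[:,2]<48);
    if m.any(): print(cam,"under",m.sum(),X[m].mean(0))
s=ims[0][200:320,350:510];t=ims[1][150:270,150:310]
save("h.png",np.hstack([cv2.resize(k,None,fx=2.5,fy=2.5,interpolation=cv2.INTER_CUBIC) for k in(s,t)]))
save("w5.png",ims[2])
E
```

```text
t 15.18 p [529.6 233.6 102.1] head -17.15 tilt [ 0. -0. -1.] q [ 0.8  0.3 -0.4  0.  -0.9  0.5] F [ 0.1 -0.3 -0.7] w 0.180
shift [-0. -0.  0.] turn -0.0013
scene rim 758 circle 605.7462768554688 211.63900756835938 36.96030807495117 bbox mid [605.7 209.4 112.2] z pct [108.2 111.6 112.5 113.5 119.3]
  tilt fit [ -0.    0.  112.4]
scene handle top 164 [554.3 228.5 118.1] zmax% [119.2 121. ] fit [ -0.1  -0.3 118.1]
scene collar 118 [103.4 107.3 109.4 110.7 112. ]
scene under 318 [615.  209.8  40.8]
top rim 1012 circle 607.9789428710938 209.88397216796875 35.354164123535156 bbox mid [608.4 208.3 113.2] z pct [108.1 110.6 111.8 113.  116.3]
  tilt fit [ -0.    0.  111.9]
top handle top 206 [482.3 246.6 118.3] zmax% [118.6 120.6] fit [  0.    0.2 118.3]
top collar 4 [106.1 106.7 107.  108.1 110.5]
top under 78 [603.5 196.2  38. ]
wrist rim 22105 circle 604.5294799804688 209.87171936035156 36.73542785644531 bbox mid [604.8 208.2 111.3] z pct [110.6 111.6 112.2 113.2 119.9]
  tilt fit [ -0.    0.  112.5]
wrist handle top 4447 [543.6 228.7 119.4] zmax% [119.6 120.5] fit [ -0.   -0.  119.4]
wrist collar 2261 [105.7 108.9 110.2 110.8 111.9]
```

View pics/h.png

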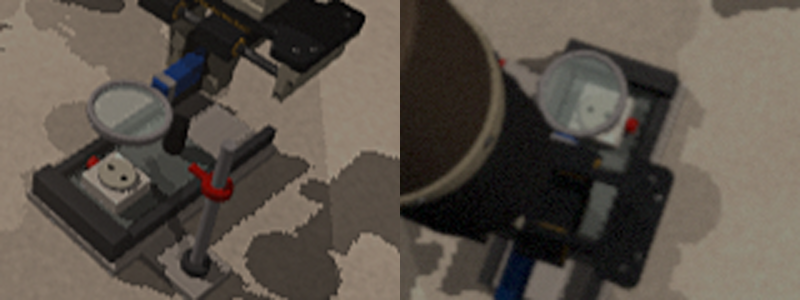

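View pics/w5.png

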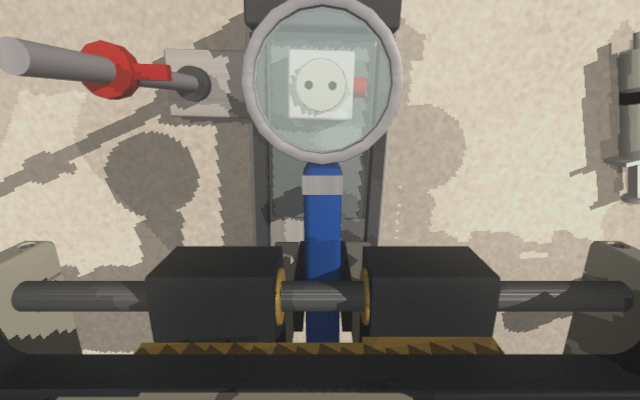

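```bash
cat > fit.py <<'E'
from h import *
from scipy.optimize import minimize
np.set_printoptions(precision=2,suppress=True)
q=np.linspace(0,2*np.pi,90)
def proj(cal,X):
    y=(np.array(X)@np.array(cal["R"]).T+cal["t"])@np.array(cal["camera_matrix"]).T; return y[:,:2]/y[:,2:]
def hull(cal,x,y,z,r,h):
    P=np.concatenate([np.c_[x+r*np.cos(q),y+r*np.sin(q),0*q+z+k] for k in(-h/2,h/2)])
    return cv2.convexHull(proj(cal,P).astype(np.float32))
def fit(cal,mask,x0,r,h):
    "silhouette fit of an upright cylinder; mean |distance| of the mask's outline to its hull"
    cs,_=cv2.findContours(mask.astype(np.uint8),cv2.RETR_EXTERNAL,cv2.CHAIN_APPROX_NONE)
    c=cv2.convexHull(max(cs,key=cv2.contourArea))
    full=max(cs,key=cv2.contourArea)[:,0].astype(float)
    on=np.array([abs(cv2.pointPolygonTest(c,tuple(map(float,a)),True))<1.5 for a in full])
    full=full[on&(full[:,1]>1)&(full[:,0]>1)]
    f=lambda v:np.mean([min(abs(cv2.pointPolygonTest(H,tuple(a),True)-.5),3) for H in[hull(cal,*v,r,h)] for a in full])
    s=minimize(f,x0,method="Nelder-Mead",options=dict(initial_simplex=np.array(x0)+np.vstack([[0,0,0],4*np.eye(3)]),xatol=.05,fatol=1e-3))
    return s.x,s.fun,len(full)
E
python3 - <<'E'
from fit import *
for cam in("wrist","scene"):
    cal=calibration(cam);f=np.load(cam+"2.npz");p=f["p"].astype(int);d=f["d"]
    X,u,v=xyz(cam,d,d>0,cal);Z=np.zeros((400,640,3));Z[v,u]=X
    r=np.hypot(Z[:,:,0]-610,Z[:,:,1]-209)
    blue=p[:,:,2]>1.4*p[:,:,0];red=p[:,:,0]>1.7*p[:,:,1]
    m=(r<48)&(Z[:,:,2]>100)&(Z[:,:,2]<122)&~blue&~red
    m=cv2.morphologyEx(m.astype(np.uint8),cv2.MORPH_OPEN,np.ones((3,3)))
    print(cam,"lens",fit(cal,m,[612,208,109],32,8))
    d2=np.hypot(Z[:,:,0]-641,Z[:,:,1]-289)
    m=red&(d2<14)&(Z[:,:,2]>98)&(Z[:,:,2]<118)
    print(cam,"collar",fit(cal,m,[641,289,108],11,8))
    zz=Z[red&(d2<14)&(Z[:,:,2]>98)][:,2];print(np.histogram(zz,np.arange(100,118,1)))
    if cam=="wrist":
        w=(r<45)&(Z[:,:,2]>100)
        rp=np.hypot(Z[:,:,0]-612,Z[:,:,1]-208)
        for a,b in((0,24),(26,28),(28,30),(30,32)):print("ring",a,np.median(Z[(rp>=a)&(rp<b)&(Z[:,:,2]>100)&~blue][:,2]))
        c=cal;R=np.array(c["R"]);C=-R.T@np.array(c["t"]);print("cam",C)
        roi=np.zeros((400,640),bool);roi[50:118,288:355]=1
        # disc outline through the glass: beige vs the white head
        K=np.array(c["camera_matrix"])
        for px in([320,84],[309,86],[331,86]):
            ray=R.T@np.linalg.inv(K)@[px[0],px[1],1];print(px,C+ray*(42-C[2])/ray[2])
E
python3 - <<'E'
import cv2
im=cv2.imread("pics/w5.png")[0:170,230:410]
cv2.imwrite("pics/w5c.png",cv2.resize(im,None,fx=3.5,fy=3.5,interpolation=cv2.INTER_CUBIC))
E
```

```text
wrist lens (array([609.74, 208.22, 107.02]), np.float64(0.3343309960441917), 401)
wrist collar (array([642.36, 293.37,  98.56]), np.float64(0.6318400957805983), 135)
(array([  0,   0,   0,   5,   9,  31,  40,  56, 124, 321, 824, 354,  22,
         0,   0,   0,   0]), array([100, 101, 102, 103, 104, 105, 106, 107, 108, 109, 110, 111, 112,
       113, 114, 115, 116, 117]))
ring 0 111.831946322024
ring 26 112.9129853014044
ring 28 113.50173538029479
ring 30 113.67554289651139
cam [602.56 210.26 250.18]
[320, 84] [613.53 208.56  42.  ]
[309, 86] [614.39 215.14  42.  ]
[331, 86] [610.52 202.65  42.  ]
scene lens (array([597.99, 205.73,  98.92]), np.float64(0.4063094068534252), 85)
scene collar (array([628.88, 287.64,  94.74]), np.float64(0.4708807465453132), 31)
(array([ 0,  0,  0,  5,  4,  4,  6,  9,  7, 17, 23, 17,  3,  0,  0,  0,  0]), array([100, 101, 102, 103, 104, 105, 106, 107, 108, 109, 110, 111, 112,
       113, 114, 115, 116, 117]))
```

View pics/w5c.png

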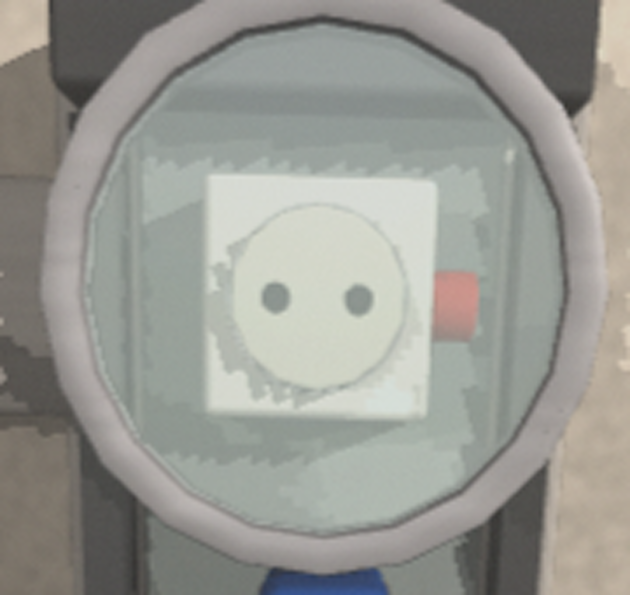

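```bash
python3 - <<'E'
from fit import *
cam="wrist";c=calibration(cam);K=np.array(c["camera_matrix"]);R=np.array(c["R"]);C=-R.T@np.array(c["t"])
def at(px,z):
    r=R.T@np.linalg.inv(K)@[px[0],px[1],1];return (C+r*(z-C[2])/r[2])[:2]
print("disc",at([321.1,84.9],42),"ports mid",at([230+317/3.5,298/3.5],42))
print("glass centre",at([323.1,78.9],109),"outer mid cols",at([322.1,78.9],109))
H=hull(c,609.74,208.22,109,32,8)[:,0];print("hull",H.min(0),H.max(0))
H=hull(c,613,208.5,109,32,8)[:,0];print("hull",H.min(0),H.max(0),"observed cols 242-402.3 bottom row 163.7")
s=manip.read_state();Rt=np.array(s["tcp_rot"]);print(s["tool_pos"],"nominal lens",np.array(s["tool_pos"])+Rt@[87,0,-7.4])
E
```

```text
disc [612.85 208.09] ports mid [612.82 208.43]
glass centre [611.47 207.35] outer mid cols [611.59 207.73]
hull [240.19 -10.15] [404.39 164.53]
hull [236.44 -19.76] [401.76 157.31] observed cols 242-402.3 bottom row 163.7
[529.54 233.64 102.14] nominal lens [612.67 208.   109.59]
```

The lens is within about 2 mm of the disc horizontally and about 2.5 mm too high relative to the collar, so I'll make a small correction.

{"api": "arm_command", "payload": {
  "motion": [
    [[0.003,0,0.005],0],
    [[0.005,0,0.0095],0],
    [[0.005,0,0.0095],0],
    [[0.005,0,0.0095],0],
    [[0.005,0,0.0095],0],
    [[0.005,0,0.0095],0]
  ]
}}

```text
t: 16.08
tool_pos: [530.5, 233.0, 99.2]
tcp_rot: [[0.956, -0.295, 0.0], [-0.295, -0.956, 0.0], [0.0, -0.0, -1.0]]
force: [-0.6, -0.2, -0.7]
width: 0.177
```

```bash
python3 - <<'E'
from h import *
np.set_printoptions(precision=2,suppress=True)
plan([530,233.5,99.5])
cal=calibration("wrist");p,d=capture("wrist");p=p.astype(int)
X,u,v=xyz("wrist",d,d>0,cal);c=p[v,u]
rp=np.hypot(X[:,0]-613,X[:,1]-208);blue=c[:,2]>1.4*c[:,0];red=c[:,0]>1.7*c[:,1]
Y=X[(rp>28)&(rp<32)&(X[:,2]>100)&~blue]
A=np.c_[Y[:,:2]-[613,208],np.ones(len(Y))];print("rim top",np.median(Y[:,2]),"slope",np.linalg.lstsq(A,Y[:,2],rcond=None)[0])
Z=X[red&(np.hypot(X[:,0]-641,X[:,1]-289)<14)&(X[:,2]>98)][:,2];print("collar",np.percentile(Z,[25,50,75,90]))
H=X[blue&(X[:,2]>100)&(X[:,0]>470)];print("handle top",np.median(H[:,2]))
s=manip.read_state();print(s["qvel"],s["width"],np.array(s["tool_pos"]))
E
```

```text
t 16.07 p [530.5 233.   99.2] head -17.15 tilt [ 0. -0. -1.] q [ 0.75  0.33 -0.38  0.   -0.86  0.52] F [-0.6 -0.2 -0.7] w 0.177
shift [-0. -0. -0.] turn 0.0000
rim top 110.5487630762464 slope [  0.01   0.   110.55]
collar [109.73 110.47 110.97 111.44]
handle top 116.61218877242419
[ 0. -0.  0.  0.  0. -0.] 0.17794225419978943 [530.48 233.04  99.21]
```

```bash
python3 -c "
from plant import manip
print(manip.sign_off())"
```

```text
the job is handed in; nothing more can be done
None
```

I slid the carriage home by its knob, then lifted the loupe off its rest by the handle. I handed the job in at about 16 s with the loupe held level over the valve disc.

**Carriage:** it met the end stop after about 37 mm of travel. I overpushed: the force along the slide reached about 47 N and the whole wrist reading about 55 N. I eased that off before letting go. The 47 N was on the knob through the fingers, but it is above the 40 N given for the arm or gripper body. The wrist picture taken afterwards shows the carriage against the stop block.

**Last checks while holding:**
- **Height:** the lens rim's top face measured 110.5 mm and the collar's about 110.7 mm, so the heights match to within about 1 mm. An earlier estimate from the scene camera put the mark about 1 mm higher.
- **Centring:** I estimate the lens is within about 2 mm of the disc centre. The wrist image and the arm's own pose differed by 1–3 mm, and I did not remeasure the centring after the final nudge of about 1 mm.
- **Level and still:** the rim slope was about 0.6° or less, the joint speeds were zero and the grip was firm.
- **Clearance:** the contact force was under 1 N, so the loupe was touching nothing else. I kept the paths clear of the syringe, vial and flask, but did not remeasure where they stand.

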